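Dry-lay a water meter set on its backing board

TASK

Dry-lay the water meter set on its plywood board before it is screwed together: between the two fixed tees lay, in one straight line with the tees' outlets, the ball valve (handle up) next to the supply tee (the tee with the round pressure gauge on the pipe behind it), then the meter with its dial up, then the pipe union next to the other tee, with the same finger-wide gap (about 12 mm) at each of the four joints. Lay the blanking cap at the outer outlet of the supply tee, in the same line and at the same gap, with its open mouth facing the tee. Leave the tape roll, the spare nipple and the deburring tool where they lie.

Things in the scene. Friction and masses are not known exactly. Their poses are not given: they have to be found in the camera images.
- supply_tee: Fixed grey pipe tee with a pressure gauge (round 52 mm dial facing up, 81 mm high) on the black pipe behind it; at either end of the line. Origin: middle of its straight run, at the top of the board (12 mm thick, lying on the bench). y: along the run, the line to lay the parts on; outlets at y = +-36 mm, 44 mm across, axis 22 mm above the board. x: along the black pipe, away from the robot.
- delivery_tee: The same fixed tee without a gauge; same origin and axes, parallel to the supply tee, 372 mm from it along the line. Free space between their facing outlets: 300 mm (valve 82 + meter 110 + union 60 mm + four 12 mm gaps). Its outer outlet stays open.
- valve_center (a point): Brass ball valve, 82 mm long along its own x (pipe axis), 44 mm octagonal ends, round waist 40 mm thick, 38 mm long; black butterfly handle on top (66 mm along x, 18 mm wide, 51 to 68 mm above the underside). Point: on the pipe axis at mid-length, 22 mm above the underside; z up. Grasp across the waist, handle between the fingers. Either end may face the supply. 0.3 to 0.53 kg.
- meter_center (a point): Water meter: upright round body 62 mm across, 80 mm high (brass, grey register, pale dial on top), flat base, a brass pipe end on either side, 110 mm long over both along its own x; pipe axis 22 mm above the underside. Point: middle of the round body, 41 mm above the underside; z up. Grasp the round body across the pipe. Either end may face the supply. 0.5 to 0.9 kg.
- union_center (a point): Steel pipe union, 60 mm long along its own x (pipe axis): octagonal nut 44 mm across, 24 mm long in the middle, 34 mm octagonal ends. Point: its centre, 22 mm above its underside; z up. Grasp across the nut. Either end may face the supply. 0.22 to 0.38 kg.
- cap_center (a point): Blanking cap lying on its side, 50 mm long along its own x. Open mouth (dark bore) at x = +25 mm, on the grey ribbed nut, 44 mm across, from x = -3 to +25 mm; black domed closed end, 38 mm across, to -x. Point: mid-length on its axis, 22 mm above its underside; z up. Grasp across the nut, about x = +8 mm. 0.06 to 0.1 kg.
- tape: Bystander: flat white roll of sealing tape, 54 mm across, 19 mm high, origin at the centre of its underside. Leave it.
- nipple_center (a point): Bystander: spare brass nipple lying flat, 48 mm long along its own x, octagonal collar 44 mm across, 20 mm long, in the middle and thinner round threaded ends (34 mm). This point is at its centre, 22 mm above its underside. Leave it.
- deburrer: Bystander: pipe deburring tool, black flat handle with a steel head at +x, about 125 mm long along its own x, 34 mm wide, 26 mm high, origin at its underside 10 mm ahead of the middle of the handle. Leave it.
Things that resemble listed ones, but are neither listed nor needed, are in the scene too. Leave any purple look-alike of the part that bears valve_center alone.

How it is judged:
At the end, for the whole second after the job is handed in: All four parts at rest on the board, level, valve handle and meter dial up: within 10 mm of the tees' line sideways, 12 mm of their even-gap places along it (supply tee, valve, meter, union, delivery tee; cap outside the supply tee), square within 0.17 rad, the cap's mouth towards the supply tee (x of valve_center in the frame of supply_tee between -0.01 and 0.01 m and z of valve_center in the frame of supply_tee between 0.017 and 0.027 m and angle between the x axis of each of valve_center, meter_center, union_center, cap_center and the y axis of supply_tee, either way round below 0.17 rad and angle between each of valve_center, meter_center's own z axis and vertical below 0.15 rad and linear speed of each of valve, meter, union, cap below 0.02 m/s and x of meter_center in the frame of supply_tee between -0.01 and 0.01 m and z of meter_center in the frame of supply_tee between 0.036 and 0.046 m and x of union_center in the frame of supply_tee between -0.01 and 0.01 m and z of union_center in the frame of supply_tee between 0.017 and 0.027 m and angle between union_center's own x axis and vertical between 1.421 and 1.721 rad and x of cap_center in the frame of supply_tee between -0.01 and 0.01 m and z of cap_center in the frame of supply_tee between 0.017 and 0.027 m and angle between cap_center's own x axis and vertical between 1.421 and 1.721 rad and x of supply_tee in the frame of cap_center above 0.04 m and ((y of delivery_tee in the frame of supply_tee above 0 m and y of valve_center in the frame of supply_tee between 0.077 and 0.101 m and y of meter_center in the frame of supply_tee between 0.185 and 0.209 m and y of union_center in the frame of supply_tee between 0.282 and 0.306 m and y of cap_center in the frame of supply_tee between -0.085 and -0.061 m) or (y of delivery_tee in the frame of supply_tee below 0 m and y of valve_center in the frame of supply_tee between -0.101 and -0.077 m and y of meter_center in the frame of supply_tee between -0.209 and -0.185 m and y of union_center in the frame of supply_tee between -0.306 and -0.282 m and y of cap_center in the frame of supply_tee between 0.061 and 0.085 m))); the robot touches nothing.
It fails at once if the roll of sealing tape is pushed more than 25 mm from where it lay (distance of tape from where it was at the start of the episode above 0.025 m).
It fails at once if the spare nipple is pushed more than 25 mm from where it lay (distance of nipple_center from where it was at the start of the episode above 0.025 m).
It fails at once if the deburring tool is pushed more than 25 mm from where it lay (distance of deburrer from where it was at the start of the episode above 0.025 m).
It also fails if it takes over 120 s, if anything falls off the work surface, if the arm or the gripper's body presses on something with over 40 N, if the wrist force passes 120 N, or if a joint passes its speed limit or range.

ROBOT

A 6-joint arm with a two-finger parallel gripper is mounted at the origin on the work surface. World frame = base frame: x ahead of the robot, y to its left, z up, the work surface at z = 0. Lengths are in m, angles in rad, forces in N, time in s.
With the tool pointing down it reaches from about 0.375 to 0.975 m from the base axis. Payload 3.8 kg.
Tool frame: the origin (TCP) lies on the centre line of the jaws, within the pads' length; the fingertips stand 14 mm ahead of it and the grasp point (between the pads) lies 5 mm behind it (bot.finger_overhang is the distance from the TCP to the fingertips, in m); y points along the fingers, x is the direction in which the jaws open and shut, and the axes are right-handed (so a half turn about y gives the same grasp; the last joint's range is limited). The gripper opens to 85 mm and grips with 20 to 120 N. Pads are 22 mm wide; open, the fingers measure 114 mm over their backs; the gripper's body (76 mm by 85 mm) begins 54 mm behind the grasp point. The pads swing forward as they close: fully open they stand 13 mm farther back than shut.
Start: joints at [-1.384, 0.264, 1.604, -0, 1.274, -0.037], TCP at [0.15, -0.658, 0.212] pointing down, gripper open.
Joint ranges: [-2.63, 2.63], [-0.94, 2.18], [0.31, 2.57], [-1.31, 4.45], [0, 2.66], [-2.55, 2.55]. Speed limits (rad/s): [2.57, 2.57, 3.14, 3.14, 3.14, 3.14].

INTERFACE

Orientations are given as a rotation vector (axis times angle).
In Python, from workcell import readout, read_camera, bot, spotter gives the robot as it stands.
- The arm moves only by the tool jog_arm, never from a script. Its argument "increments" is a list of rows, each a list of 7 numbers: the shift along the tool's x, y, z in m, then the turn, a rotation vector about the tool's x, y, z in rad, then the opening, from 0 (shut) to 1 (fully open). A call has 1 to 10 rows; each row shifts and turns the pose as measured when the row begins, along the tool's axes as they then stand; what a row does not reach is not made up. A row lasts 1/8 s, in which the tool goes at most 62.5 mm and 10.7 degrees, less where a joint would pass 70% of its speed; a pose out of reach is approached as far as the arm can. A call with a gripper value outside its range is refused whole. The fingers move at their own pace and stop on an object; "force" is the grip in N (left out, the last holds). Time passes only in rows, so rows that do not move let the fingers close. It gives the time, the measured TCP pose, the force and the opening at its end, in the units of the state.
- readout.read_state(): the state, without advancing time (a new reading comes with each control period).
- read_camera(name): name is "side" or "top"; returns a dict with "img" (420x560x3 uint8, blue, green, red), "range_z" (420x560 float32, m along the optical axis (not along the pixel's ray), 0 where there is no reading), "fx", "fy", "cx", "cy" (pixels), "distortion" ([k1, k2, p1, p2, k3] as OpenCV has them; the pictures are not rectified), "world_from_camera" (4x4, takes a point from camera to world coordinates). Camera axes: x right, y down, z forward; pixel columns grow to the right and rows downward; lengths in m; the calibration is good to about 2 mm. A picture is of the moment at which its call begins.
- bot.finish_job(): hands the job in, once; it reports no verdict.
Trained networks look in a picture, given as the dict that the camera call returned (one of the last four; its "shot" number tells which), for a name from the list of things; names that differ only in an ending like _2 or _b are one class to them, and where a whole thing is asked for, a point or a joint stands for the part that bears it (a point fixed in the world has none). Each returns a list of dicts, best first, with "p" (0 to 1); they miss things now and then, are a little off and sometimes report something else, mostly with a low value. They report only what shows in the picture. A call takes as long as a camera call. They do not tell look-alikes from the thing itself.
- spotter.masks_of(picture, thing): "mask" (420x560 bool, what is visible of it) and "location" ([column, row] in pixels, amid what is visible of it).
- spotter.spot_point(picture, thing): "location" ([column, row] in pixels: a listed point, or the origin of a listed thing).
The state is a dict: "time": time; "q": joint angles; "joint_vel": joint speeds; "joint_torque": joint torques, N m; "tool_pos": TCP position; "tcp_rot": TCP orientation; "wrist_force": force on the tool from outside, world axes, zero at the start; "torque": the same for the moment, N m; "width": opening from 0.0 (shut) to 1.0 (fully open).
Only numpy, scipy, OpenCV 4.12 (cv2) and the standard library are available. Lean on these libraries where they do the work, as an engineer would, in place of code of your own. Each camera call takes 0.05 s, during which the arm holds its last target. There are 200 camera calls.

## Working session

There is one attempt and no reset: what is moved stays moved. The work goes in short steps, Python scripts to look and compute and a tool call to move; the robot and the scene stay as the last step left them, time stands still between calls to the robot, and variables do not carry over. Pictures are saved under pics/ and viewed, about 12 in all and at most 16, crops included, and the job is handed in when it is done.

Besides the shell and the picture viewer there is one more tool, called after "Request:" by a JSON object that holds its "op" and its "data". jog_arm: Moves the arm, as the interface text tells. Its arguments: {"type":"object","properties":{"increments":{"type":"array"},"force":{"type":"number"}},"required":["increments"]}

```bash
mkdir -p pics; ls; python3 - <<'E'
from workcell import readout, read_camera, bot, spotter
import cv2,numpy as np
print(readout.read_state())
for n in ("top","side"):
    p=read_camera(n); cv2.imwrite(f"pics/{n}0.png",p["img"]); print(n,p["fx"],p["cx"],p["cy"],p["distortion"],p["world_from_camera"])
    for t in "supply_tee delivery_tee valve_center meter_center union_center cap_center tape nipple_center deburrer".split():
        print(t,[(np.round(d["location"]).astype(int).tolist(),round(d["p"],2)) for d in spotter.spot_point(p,t)][:4])
E
```

```text
pics
{'time': 0.0, 'q': array([-1.38389461e+00,  2.64731764e-01,  1.60540815e+00, -2.01338350e-05,
        1.27370714e+00, -3.68966118e-02]), 'joint_vel': array([-0.0030033 ,  0.00089239,  0.00074259,  0.0008386 ,  0.00059563,
       -0.00123942]), 'joint_torque': array([-1.64662390e-03, -5.15119135e+01, -3.67314792e+01, -1.80828538e-04,
        1.27474821e-02,  1.09294444e-05]), 'tool_pos': array([ 0.14965189, -0.65738723,  0.21075806]), 'tcp_rot': array([-1.30528074,  1.04397186, -1.04109422]), 'wrist_force': array([0.14955452, 1.24228142, 0.27288454]), 'torque': array([-0.0023857 , -0.01469359,  0.00437177]), 'width': 1.0038549978270588}
top 434.23972511250827 290.72220114375807 212.31705414375114 [-0.01654353  0.          0.          0.          0.        ] [[ 0.02211314 -0.99453721  0.10201343  0.39902286]
 [-0.99974778 -0.02239791 -0.00164681 -0.00339875]
 [ 0.0039227  -0.10195129 -0.99478166  1.11582984]
 [ 0.          0.          0.          1.        ]]
supply_tee [([222, 184], 0.74), ([444, 225], 0.37)]
delivery_tee [([367, 181], 0.92), ([396, 262], 0.32)]
valve_center [([1
[... 221 characters left out ...]
6, 242], 0.73)]
deburrer [([396, 262], 0.64)]
side 405.2993482196757 276.198952942163 205.86115203768415 [-0.03849152  0.          0.          0.          0.        ] [[-0.99568711 -0.06518732  0.06601365  0.44133811]
 [-0.09045154  0.52384445 -0.84699794  0.98653781]
 [ 0.02063264 -0.84931596 -0.52748146  0.67583385]
 [ 0.          0.          0.          1.        ]]
supply_tee [([250, 257], 0.69)]
delivery_tee [([257, 191], 0.91)]
valve_center [([331, 334], 0.83), ([274, 321], 0.5)]
meter_center [([293, 155], 0.69), ([312, 200], 0.62)]
union_center [([310, 200], 0.7)]
cap_center [([303, 247], 0.53)]
tape [([311, 224], 0.67)]
nipple_center [([306, 281], 0.67)]
deburrer [([317, 182], 0.53)]
```

```bash
python3 - <<'E'
import cv2
i=cv2.imread("pics/top0.png"); cv2.imwrite("pics/top0c.png",cv2.resize(i[140:300,80:480],(800,320),interpolation=2))
E
```

```text
(no output)
```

View pics/top0.png

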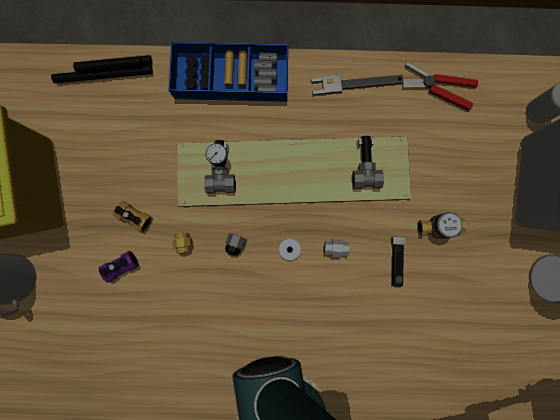

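View pics/top0c.png

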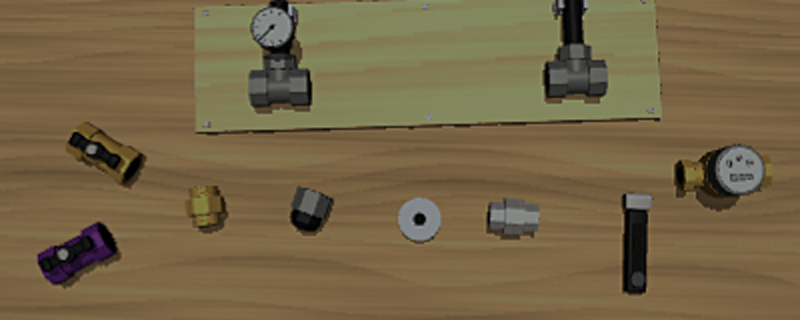

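View pics/side0.png

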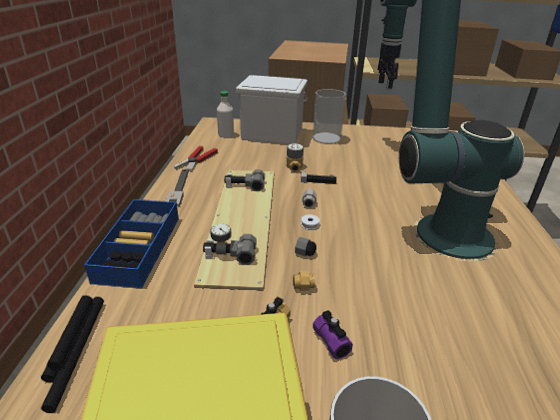

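The tees stand at (220,183), with the gauge (supply, +y side), and (368,178) (delivery). The valve candidates are the brass one at (133,216) and the purple look-alike at (118,266), so I choose brass. The cap candidates are the black and grey part at (235,244) and the brass nipple at (182,243), so I choose the former. The union is the steel part at (337,248), distinct from the nipple. The meter is at (443,226), with its dial up.

```bash
cat > h.py <<'E'
from workcell import readout, read_camera, bot, spotter
import cv2, numpy as np
def cloud(p):
    v,u=np.mgrid[0:420,0:560]
    K=np.array([[p["fx"],0,p["cx"]],[0,p["fy"],p["cy"]],[0,0,1]])
    n=cv2.undistortPoints(np.stack([u.ravel(),v.ravel()],1).astype(np.float64)[:,None],K,np.array(p["distortion"],float)).reshape(420,560,2)
    z=p["range_z"]; c=np.dstack([n*z[...,None],z]); T=p["world_from_camera"]
    w=c@T[:3,:3].T+T[:3,3]; w[z==0]=np.nan
    return w,n
def at_plane(p,n,px,z):
    T=p["world_from_camera"]; x,y=n[int(round(px[1])),int(round(px[0]))]
    d=T[:3,:3]@[x,y,1]; return T[:3,3]+d*(z-T[2,3])/d[2]
def rect(pts):
    """centre, long-axis angle in world (deg), long, short (mm)"""
    (cx,cy),(a,b),t=cv2.minAreaRect((pts[:,:2]*1000).astype(np.float32))
    if a<b: a,b,t=b,a,t+90
    return np.round([cx,cy]),round((t+90)%180-90,1),round(a),round(b)
E
python3 - <<'E'
from h import *
p=read_camera("top"); w,n=cloud(p)
print("bench z",np.nanmedian(w[300:330,300:400,2]),"board",np.nanmedian(w[150:170,260:340,2]))
boxes=dict(supply=(202,238,172,198),delivery=(350,386,160,192),valve=(108,158,196,238),meter=(410,475,205,250),union=(318,354,232,266),cap=(220,250,228,262),tape=(272,305,232,266),nipple=(168,198,226,260),deb=(384,410,228,294),purple=(92,145,246,288))
for k,(u0,u1,v0,v1) in boxes.items():
    q=w[v0:v1,u0:u1].reshape(-1,3); q=q[~np.isnan(q[:,2])]
    for h in ((.025,.048) if 'y' in k else (.010,.030)):
        s=q[q[:,2]>h]
        if len(s)>8: print(k,h,*rect(s),"median",np.round(np.median(s[:,:2],0)*1000),"zmax",round(s[:,2].max()*1000))
for t,z in dict(supply_tee=.012,delivery_tee=.012,valve_center=.022,meter_center=.041,union_center=.022,cap_center=.022,tape=0,nipple_center=.022).items():
    print(t,[(np.round(at_plane(p,n,d["location"],z)[:2]*1000).tolist(),round(d["p"],2)) for d in spotter.spot_point(p,t)][:3])
# run ridge of the tees: per y column, x of top points
for k in("supply","delivery"):
    u0,u1,v0,v1=boxes[k]; q=w[v0:v1,u0:u1].reshape(-1,3)
    for lo in np.arange(-.25,.25,.01):
        s=q[(q[:,1]>=lo)&(q[:,1]<lo+.01)&(q[:,2]>.03)]
        if len(s)>4: print(k,round(lo+.005,3),"x",np.round([s[:,0].min(),s[s[:,2]>.051,0].mean(),s[:,0].max()],3),"zmax",s[:,2].max().round(3))
E
```

```text
bench z 0.0009907131322817175 board 0.013170006782685206
supply 0.025 [581. 175.] -86.7 74 51 median [577. 174.] zmax 63
supply 0.048 [581. 176.] -86.1 73 49 median [579. 176.] zmax 63
delivery 0.025 [ 611. -195.] -86.7 74 71 median [ 602. -193.] zmax 62
delivery 0.048 [ 611. -195.] -86.0 74 68 median [ 603. -195.] zmax 62
valve 0.01 [492. 394.] 62.1 85 44 median [491. 388.] zmax 73
valve 0.03 [492. 394.] 61.7 85 44 median [492. 389.] zmax 73
meter 0.01 [ 484. -387.] -83.3 112 61 median [ 482. -374.] zmax 88
meter 0.03 [ 484. -387.] -83.8 112 61 median [ 482. -376.] zmax 88
union 0.01 [ 424. -121.] 84.8 62 43 median [ 423. -119.] zmax 50
union 0.03 [ 424. -121.] 83.2 62 43 median [ 423. -119.] zmax 50
cap 0.01 [426. 135.] -17.0 50 44 median [427. 133.] zmax 51
cap 0.03 [426. 135.] -18.6 50 44 median [427. 134.] zmax 51
tape 0.01 [417.  -3.] 46.6 52 52 median [418.  -3.] zmax 26
nipple 0.01 [428. 266.] 10.7 49 45 median [427. 263.] zmax 49
nipple 0.03 [428. 266.] 9.0 49 44 median [427. 264.] zmax 49
deb 0.01 [ 394. -277.] -1.0 123 33 median [ 397. -275.] zmax 32
purple 0.01 [365. 421.
[... 695 characters left out ...]
x [0.559 0.585 0.606] zmax 0.06
supply 0.175 x [0.559 0.585 0.604] zmax 0.058
supply 0.185 x [0.556 0.583 0.605] zmax 0.058
supply 0.195 x [0.554 0.577 0.605] zmax 0.062
supply 0.205 x [0.554 0.576 0.598] zmax 0.063
supply 0.215 x [0.563 0.576 0.598] zmax 0.059
delivery -0.235 x [0.579 0.597 0.618] zmax 0.061
delivery -0.225 x [0.578 0.6   0.621] zmax 0.061
delivery -0.215 x [0.577 0.598 0.637] zmax 0.06
delivery -0.205 x [0.58  0.611 0.646] zmax 0.057
delivery -0.195 x [0.58  0.615 0.646] zmax 0.058
delivery -0.185 x [0.576 0.612 0.646] zmax 0.062
delivery -0.175 x [0.575 0.596 0.637] zmax 0.061
delivery -0.165 x [0.575 0.595 0.616] zmax 0.06
delivery -0.155 x [0.586 0.604 0.617] zmax 0.061
```

```bash
python3 - <<'E'
from h import *
from scipy.spatial.transform import Rotation as R
p=read_camera("top"); w,n=cloud(p); im=p["img"]
c=lambda u,v,r=26:cv2.resize(im[v-r:v+r,u-r:u+r],(390,290*390//290),interpolation=cv2.INTER_CUBIC)
cv2.imwrite("pics/crop1.png",np.hstack([c(235,244,18),c(443,226,36)]))
# cap: grey nut vs black dome by brightness
q=w[228:262,220:250].reshape(-1,3); b=im[228:262,220:250].reshape(-1,3).astype(float).mean(1)
m=q[:,2]>.012; q=q[m]; b=b[m]
for nm,s in(("nut",b>50),("dome",b<=50)): print(nm,s.sum(),rect(q[s]),q[s].mean(0).round(4))
print(np.percentile(b,[5,25,50,75,95]))
# meter top disc
q=w[205:255,410:475].reshape(-1,3); s=q[q[:,2]>.07]
(cx,cy),r=cv2.minEnclosingCircle((s[:,:2]*1000).astype(np.float32)); print("meter disc",cx,cy,r,rect(s))
# valve handle & body
q=w[196:238,108:158].reshape(-1,3); print("handle",rect(q[q[:,2]>.055]))
st=readout.read_state(); print(R.from_rotvec(st["tcp_rot"]).as_matrix().round(3))
E
```

```text
nut 179 (array([426., 136.]), -18.3, 50, 43) [0.4352 0.1336 0.042 ]
dome 158 (array([425., 134.]), -22.4, 50, 40) [0.4172 0.1336 0.0375]
[  1.6         22.          51.33333333  71.66666667 102.33333333]
meter disc 484.8578186035156 -386.8199462890625 31.375347137451172 (array([ 485., -387.]), -89.6, 61, 60)
handle (array([492., 393.]), 58.5, 68, 21)
[[ 0.222 -0.     0.975]
 [-0.975  0.     0.222]
 [-0.    -1.    -0.   ]]
```

View pics/crop1.png

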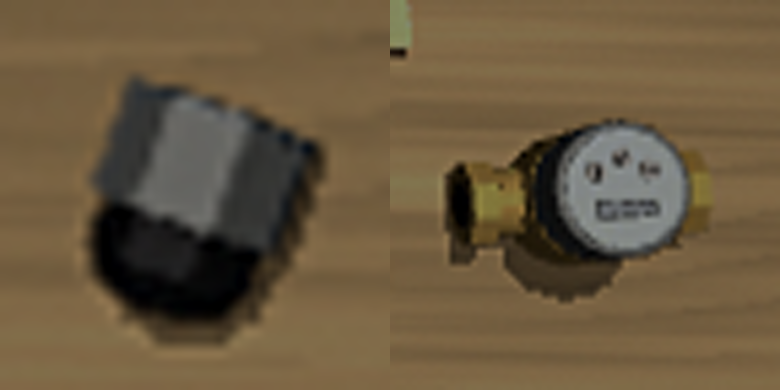

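The crop shows the cap with its grey nut at the upper right, so the mouth points to about +x, -y (-19° in world), and its black dome at the lower left. The meter's dial is up, with its body at about (485,-387) mm. I place everything at yaw 93.1° along the tee line and start with the meter.

```bash
cat > plan.py <<'E'
import sys
from h import *
from scipy.spatial.transform import Rotation as R
x,y,z,psi=map(float,sys.argv[1:5])   # mm, deg: TCP target, heading of tool z
s=readout.read_state(); M=R.from_rotvec(s["tcp_rot"]).as_matrix()
d=np.array([x,y,z])/1000-s["tool_pos"]; a=np.radians(psi)
T=np.array([[np.sin(a),0,np.cos(a)],[-np.cos(a),0,np.sin(a)],[0,-1,0]])
print("t",round(float(s["time"]),2),"tcp",s["tool_pos"].round(4),"F",np.round(s["wrist_force"],1),"w",round(s["width"],3))
print("shift tool mm",(M.T@d*1000).round(1),"turn",R.from_matrix(M.T@T).as_rotvec().round(3),"| shift after turn",(T.T@d*1000).round(1))
E
```

Request:
{"op": "jog_arm", "data": {"increments": [[0, 0, 0, 0, -0.182, 0, 1], [0, 0, 0, 0, -0.182, 0, 1], [0, 0, 0, 0, -0.182, 0, 1], [0, 0, 0, 0, -0.182, 0, 1], [0, 0, 0, 0, -0.182, 0, 1], [0, 0, 0, 0, -0.182, 0, 1], [0, 0, 0, 0, -0.182, 0, 1], [0, 0, 0, 0, -0.182, 0, 1]], "force": 60}}

```text
time: 2.5
tool_pos: [0.1498, -0.6582, 0.2121]
tcp_rot: [-1.567, -0.12, 0.12]
wrist_force: [-0.2, 0.4, -0.2]
width: 0.999
```

Request:
{"op": "jog_arm", "data": {"increments": [[0.045, 0, 0.029, 0, 0, 0, 1], [0.045, 0, 0.029, 0, 0, 0, 1], [0.045, 0, 0.029, 0, 0, 0, 1], [0.045, 0, 0.029, 0, 0, 0, 1], [0.045, 0, 0.029, 0, 0, 0, 1], [0.045, 0, 0.029, 0, 0, 0, 1], [0.045, 0, 0.029, 0, 0, 0, 1], [0.045, 0, 0.029, 0, 0, 0, 1], [0, 0, 0, 0, 0, 0, 1]]}}

```text
time: 3.62
tool_pos: [0.4796, -0.3671, 0.2129]
tcp_rot: [-1.571, -0.121, 0.117]
wrist_force: [-1.3, -0.8, -0.2]
width: 1.001
```

```bash
python3 plan.py 485 -387 35 96.3
```

```text
t 3.62 tcp [ 0.4796 -0.3671  0.2129] F [-1.3 -0.8 -0.2] w 1.001
shift tool mm [  1.8 178.  -19.7] turn [0.004 0.041 0.003] | shift after turn [  3.2 177.9 -20.3]
```

Request:
{"op": "jog_arm", "data": {"increments": [[0.003, 0.0, -0.02, 0, 0.041, 0, 1], [0, 0.045, 0, 0, 0, 0, 1], [0, 0.045, 0, 0, 0, 0, 1], [0, 0, 0, 0, 0, 0, 1]]}}

```text
time: 4.12
tool_pos: [0.4856, -0.3952, 0.1231]
tcp_rot: [-1.579, -0.084, 0.075]
wrist_force: [-0.1, 0.6, 0.3]
width: 1.0
```

```bash
python3 plan.py 485 -387 35 96.3
```

```text
t 4.12 tcp [ 0.4856 -0.3952  0.1231] F [-0.1  0.6  0.3] w 1.0
shift tool mm [-0.2 88.   9.1] turn [ 0.01  -0.009  0.005] | shift after turn [ 0.3 88.1  8.2]
```

Request:
{"op": "jog_arm", "data": {"increments": [[0, 0.0, 0.009, 0.01, -0.009, 0.005, 1], [0, 0.03, 0, 0, 0, 0, 1], [0, 0.03, 0, 0, 0, 0, 1], [0, 0.02, 0, 0, 0, 0, 1], [0, 0.008, 0, 0, 0, 0, 1], [0, 0, 0, 0, 0, 0, 1]]}}

```text
time: 4.88
tool_pos: [0.4905, -0.3949, 0.0456]
tcp_rot: [-1.581, -0.093, 0.073]
wrist_force: [0.7, -0.1, -0.2]
width: 1.003
```

```bash
python3 plan.py 485 -387 35 96.3
```

```text
t 4.88 tcp [ 0.4905 -0.3949  0.0456] F [ 0.7 -0.1 -0.2] w 1.003
shift tool mm [-4.8 10.4  8.6] turn [ 0.013 -0.005  0.012] | shift after turn [-4.6 10.6  8.5]
```

Request:
{"op": "jog_arm", "data": {"increments": [[-0.005, 0.006, 0.009, 0.013, -0.005, 0.012, 1], [0, 0, 0, 0, 0, 0, 1]]}}

```text
time: 5.12
tool_pos: [0.4853, -0.3868, 0.041]
tcp_rot: [-1.57, -0.088, 0.086]
wrist_force: [-0.2, 0.8, -0.7]
width: 0.998
```

```bash
python3 plan.py 485 -387 35 96.3
```

```text
t 5.12 tcp [ 0.4853 -0.3868  0.041 ] F [-0.2  0.8 -0.7] w 0.998
shift tool mm [-0.3  6.  -0.2] turn [0.001 0.001 0.001] | shift after turn [-0.3  6.  -0.2]
```

Good. Down the last 6 mm, close and lift a little.

Request:
{"op": "jog_arm", "data": {"increments": [[0, 0.006, 0, 0, 0, 0, 1], [0, 0, 0, 0, 0, 0, 0.6], [0, 0, 0, 0, 0, 0, 0.3], [0, 0, 0, 0, 0, 0, 0.3], [0, 0, 0, 0, 0, 0, 0.3], [0, 0, 0, 0, 0, 0, 0.3]], "force": 60}}

```text
time: 5.88
tool_pos: [0.4859, -0.3874, 0.0364]
tcp_rot: [-1.571, -0.089, 0.085]
wrist_force: [-1.2, 0.1, 0.5]
width: 0.704
```

Request:
{"op": "jog_arm", "data": {"increments": [[0, -0.03, 0, 0, 0, 0, 0.3], [0, -0.04, 0, 0, 0, 0, 0.3], [0, -0.04, 0, 0, 0, 0, 0.3], [0, -0.04, 0, 0, 0, 0, 0.3], [0, 0, 0, 0, 0, 0, 0.3]]}}

```text
time: 6.5
tool_pos: [0.4798, -0.3821, 0.1778]
tcp_rot: [-1.556, -0.077, 0.097]
wrist_force: [0.2, 0.0, -6.7]
width: 0.706
```

```bash
python3 plan.py 587.7 -20.7 48 93.1
```

```text
t 6.5 tcp [ 0.4798 -0.3821  0.1778] F [ 0.2  0.  -6.7] w 0.706
shift tool mm [148.8 132.6 345.5] turn [-0.013  0.057 -0.013] | shift after turn [127.3 129.8 355.1]
```

Request:
{"op": "jog_arm", "data": {"increments": [[0, 0, 0.02, -0.013, 0.057, -0.013, 0.3], [0.02, 0, 0.045, 0, 0, 0, 0.3], [0.02, 0, 0.05, 0, 0, 0, 0.3], [0.02, 0, 0.05, 0, 0, 0, 0.3], [0.02, 0, 0.05, 0, 0, 0, 0.3], [0.02, 0, 0.05, 0, 0, 0, 0.3], [0.02, 0, 0.05, 0, 0, 0, 0.3], [0.007, 0, 0.025, 0, 0, 0, 0.3], [0, 0, 0, 0, 0, 0, 0.3]]}}

```text
time: 7.62
tool_pos: [0.572, -0.0202, 0.1423]
tcp_rot: [-1.554, -0.004, 0.073]
wrist_force: [-0.0, -0.6, -7.2]
width: 0.707
```

```bash
python3 plan.py 587.7 -20.7 49 93.1
```

```text
t 7.62 tcp [ 0.572  -0.0202  0.1423] F [-0.  -0.6 -7.2] w 0.707
shift tool mm [19.7 92.5 -2.9] turn [-0.017 -0.005 -0.044] | shift after turn [15.6 93.3 -1.4]
```

Request:
{"op": "jog_arm", "data": {"increments": [[0.016, 0, -0.001, -0.017, -0.005, -0.044, 0.3], [0, 0.01, 0, 0, 0, 0, 0.3], [0, 0.03, 0, 0, 0, 0, 0.3], [0, 0, 0, 0, 0, 0, 0.3]]}}

```text
time: 8.12
tool_pos: [0.5789, -0.0219, 0.0895]
tcp_rot: [-1.57, -0.027, 0.057]
wrist_force: [-1.0, -0.4, -7.6]
width: 0.7
```

```bash
python3 plan.py 587.7 -20.7 49 93.1
```

```text
t 8.12 tcp [ 0.5789 -0.0219  0.0895] F [-1.  -0.4 -7.6] w 0.7
shift tool mm [ 9.6 40.3  0.7] turn [-0.001 -0.001 -0.019] | shift after turn [ 8.8 40.5  0.7]
```

Request:
{"op": "jog_arm", "data": {"increments": [[0.009, 0.008, 0.001, 0, -0.001, -0.019, 0.3], [0, 0.012, 0, 0, 0, 0, 0.3], [0.001, 0.01, 0, 0, 0, -0.005, 0.3], [0, 0, 0, 0, 0, 0, 0.3]]}}

```text
time: 8.62
tool_pos: [0.5899, -0.0215, 0.0583]
tcp_rot: [-1.57, -0.047, 0.036]
wrist_force: [-0.5, -0.2, -6.7]
width: 0.704
```

```bash
python3 plan.py 587.7 -20.7 49 93.1
```

```text
t 8.62 tcp [ 0.5899 -0.0215  0.0583] F [-0.5 -0.2 -6.7] w 0.704
shift tool mm [-2.2  9.3  0.9] turn [-0.    -0.001  0.008] | shift after turn [-2.1  9.3  0.9]
```

Request:
{"op": "jog_arm", "data": {"increments": [[-0.002, 0.004, 0.001, 0, 0, 0.008, 0.3], [0, 0.004, 0, 0, 0, 0, 0.3], [0, 0.001, 0, 0, 0, 0, 0.3], [0, 0, 0, 0, 0, 0, 0.3]]}}

```text
time: 9.12
tool_pos: [0.589, -0.0204, 0.0501]
tcp_rot: [-1.57, -0.043, 0.041]
wrist_force: [1.1, 0.5, -6.9]
width: 0.702
```

```bash
python3 plan.py 587.7 -20.7 49 93.1
```

```text
t 9.12 tcp [ 0.589  -0.0204  0.0501] F [ 1.1  0.5 -6.9] w 0.702
shift tool mm [-1.3  1.  -0.2] turn [-0.    -0.001  0.001] | shift after turn [-1.3  1.1 -0.2]
```

Request:
{"op": "jog_arm", "data": {"increments": [[-0.001, 0.001, 0, 0, 0, 0, 0.3], [0, 0, 0, 0, 0, 0, 0.8], [0, 0, 0, 0, 0, 0, 1], [0, 0, 0, 0, 0, 0, 1], [0, 0, 0, 0, 0, 0, 1]]}}

```text
time: 9.75
tool_pos: [0.5931, -0.0209, 0.0544]
tcp_rot: [-1.571, -0.051, 0.032]
wrist_force: [-0.1, -1.1, -0.3]
width: 0.999
```

Request:
{"op": "jog_arm", "data": {"increments": [[0, -0.02, 0, 0, 0, 0, 1], [0, -0.04, 0, 0, 0, 0, 1], [0, -0.05, 0, 0, 0, 0, 1], [0, -0.04, 0, 0, 0, 0, 1], [0, 0, 0, 0, 0, 0, 1]]}}

```text
time: 10.38
tool_pos: [0.5923, -0.0209, 0.2153]
tcp_rot: [-1.572, -0.055, 0.029]
wrist_force: [-0.8, -0.4, 0.1]
width: 1.0
```

```bash
python3 plan.py 424 -121 20 84
```

```text
t 10.38 tcp [ 0.5923 -0.0209  0.2153] F [-0.8 -0.4  0.1] w 1.0
shift tool mm [-176.5  192.6  -90.7] turn [0.001 0.158 0.017] | shift after turn [-156.9  195.3 -117.2]
```

Request:
{"op": "jog_arm", "data": {"increments": [[0, 0, 0, 0, 0.158, 0.017, 1], [-0.04, 0, -0.03, 0, 0, 0, 1], [-0.04, 0, -0.03, 0, 0, 0, 1], [-0.04, 0, -0.03, 0, 0, 0, 1], [-0.035, 0, -0.025, 0, 0, 0, 1], [0, 0, 0, 0, 0, 0, 1]]}}

```text
time: 11.12
tool_pos: [0.4196, -0.1198, 0.2151]
tcp_rot: [-1.57, 0.087, -0.083]
wrist_force: [0.2, -0.2, 1.4]
width: 1.001
```

```bash
python3 plan.py 424 -121 20 84; python3 - <<'E'
from h import *
p=read_camera("top"); w,n=cloud(p)
cv2.imwrite("pics/top1.png",cv2.resize(p["img"][120:300,140:460],(640,360)))
q=w[120:300,200:350].reshape(-1,3)
s=q[(q[:,2]>.08)&(q[:,2]<.11)&(abs(q[:,1]+.02)<.07)&(abs(q[:,0]-.59)<.08)]
print(len(s),cv2.minEnclosingCircle((s[:,:2]*1000).astype(np.float32)) if len(s) else 0)
s=q[(q[:,2]>.025)&(q[:,2]<.11)&(abs(q[:,1]+.02)<.075)&(abs(q[:,0]-.59)<.06)]; print(rect(s))
E
```

```text
t 11.12 tcp [ 0.4196 -0.1198  0.2151] F [ 0.2 -0.2  1.4] w 1.001
shift tool mm [  5.  195.1  -0.5] turn [ 0.001 -0.004 -0.002] | shift after turn [  4.5 195.1  -0.7]
523 ((585.7998657226562, -19.3608455657959), 30.95800018310547)
(array([586., -19.]), -88.6, 110, 61)
```

View pics/top1.png

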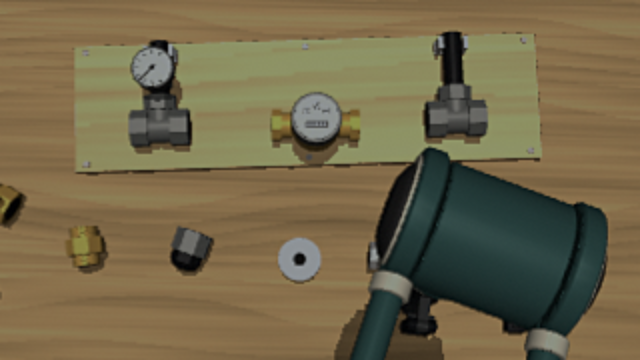

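The picture shows the meter standing upright between the tees (crop px 315,118), measured at (586,-19) mm against a target of (588,-21). Next is the union.

Request:
{"op": "jog_arm", "data": {"increments": [[0.004, 0.03, -0.001, 0, -0.004, 0, 1], [0, 0.045, 0, 0, 0, 0, 1], [0, 0.045, 0, 0, 0, 0, 1], [0, 0.02, 0, 0, 0, 0, 1], [0, 0, 0, 0, 0, 0, 1]]}}

```text
time: 11.8
tool_pos: [0.4314, -0.119, 0.0732]
tcp_rot: [-1.569, 0.075, -0.083]
wrist_force: [-0.5, 0.3, 0.1]
width: 0.999
```

```bash
python3 plan.py 424 -121 20 84
```

```text
t 11.8 tcp [ 0.4314 -0.119   0.0732] F [-0.5  0.3  0.1] w 0.999
shift tool mm [-7.5 53.2 -2.8] turn [-0.     0.004  0.005] | shift after turn [-7.2 53.2 -2.8]
```

Request:
{"op": "jog_arm", "data": {"increments": [[-0.007, 0.018, -0.003, 0, 0.004, 0.005, 1], [0, 0.016, 0, 0, 0, 0, 1], [0, 0.008, 0, 0, 0, 0, 1], [0, 0, 0, 0, 0, 0, 1]]}}

```text
time: 12.3
tool_pos: [0.4268, -0.1216, 0.0312]
tcp_rot: [-1.57, 0.079, -0.085]
wrist_force: [-0.3, 0.7, -0.1]
width: 1.003
```

```bash
python3 plan.py 424 -121 20 84
```

```text
t 12.3 tcp [ 0.4268 -0.1216  0.0312] F [-0.3  0.7 -0.1] w 1.003
shift tool mm [-2.9 11.2  0.3] turn [0.001 0.001 0.004] | shift after turn [-2.9 11.2  0.3]
```

Request:
{"op": "jog_arm", "data": {"increments": [[-0.003, 0.006, 0, 0, 0.001, 0.004, 1], [0, 0.005, 0, 0, 0, 0, 1], [0, 0, 0, 0, 0, 0, 0.6], [0, 0, 0, 0, 0, 0, 0.3], [0, 0, 0, 0, 0, 0, 0.3], [0, 0, 0, 0, 0, 0, 0.3], [0, 0, 0, 0, 0, 0, 0.3]], "force": 50}}

```text
time: 13.18
tool_pos: [0.4251, -0.1219, 0.0213]
tcp_rot: [-1.571, 0.08, -0.085]
wrist_force: [-0.1, 0.1, 0.3]
width: 0.302
```

Request:
{"op": "jog_arm", "data": {"increments": [[0, -0.03, 0, 0, 0, 0, 0.3], [0, -0.04, 0, 0, 0, 0, 0.3], [0, -0.04, 0, 0, 0, 0, 0.3], [0, -0.04, 0, 0, 0, 0, 0.3], [0, 0, 0, 0, 0, 0, 0.3]]}}

```text
time: 13.8
tool_pos: [0.4243, -0.1215, 0.1754]
tcp_rot: [-1.57, 0.081, -0.084]
wrist_force: [0.2, -0.1, -0.2]
width: 0.298
```

```bash
python3 plan.py 593 -117.5 33 93.1
```

```text
t 13.8 tcp [ 0.4243 -0.1215  0.1754] F [ 0.2 -0.1 -0.2] w 0.298
shift tool mm [167.1 142.7  21.8] turn [ 0.001 -0.159  0.002] | shift after turn [168.7 142.4  -5.2]
```

The grasp missed: the width went through to 0.30 instead of about 0.52. I look.

```bash
python3 - <<'E'
from h import *
p=read_camera("side"); 
a=cv2.resize(p["img"][130:280,230:420],(760,600)); cv2.imwrite("pics/side2.png",a)
w,n=cloud(p); q=w[150:260,270:380].reshape(-1,3)
s=q[(q[:,2]>.008)&(q[:,2]<.055)&(abs(q[:,1]+.12)<.09)&(abs(q[:,0]-.43)<.08)]
print(len(s),rect(s) if len(s)else 0)
print([(d["location"],d["p"]) for d in spotter.spot_point(p,"union_center")])
E
```

```text
220 (array([426., -92.]), 84.3, 123, 44)
[([310.1, 198.7], 0.45)]
```

View pics/side2.png

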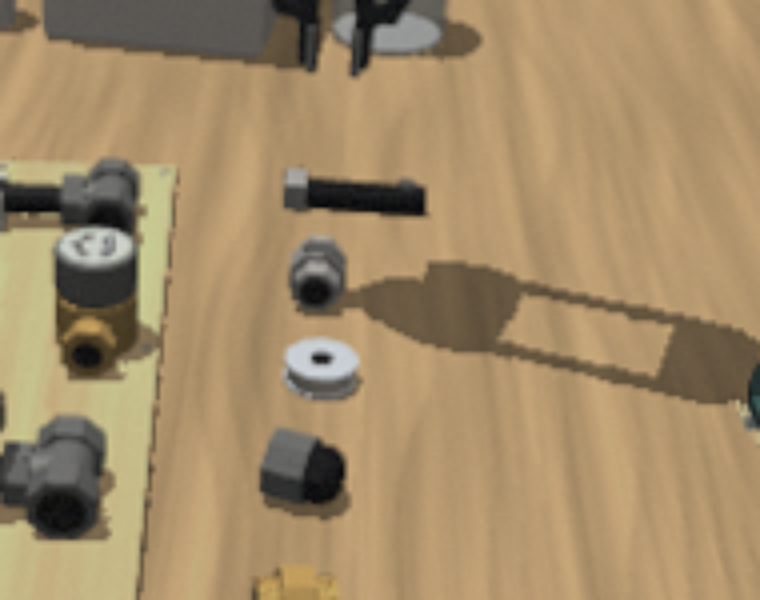

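```bash
python3 - <<'E'
from h import *
st=readout.read_state(); print(st["tool_pos"],st["width"],st["q"].round(3))
def proj(p,X):
    T=np.linalg.inv(p["world_from_camera"]); K=np.array([[p["fx"],0,p["cx"]],[0,p["fy"],p["cy"]],[0,0,1]])
    return cv2.projectPoints(np.array([X],float),cv2.Rodrigues(T[:3,:3])[0],T[:3,3],K,np.array(p["distortion"],float))[0].ravel().round(1)
for nm in("side","top"):
    p=read_camera(nm); w,n=cloud(p); q=w.reshape(-1,3)
    print(nm,"tip px",proj(p,st["tool_pos"]-[0,0,.014]),"union px",proj(p,[.424,-.121,.022]))
    s=q[(q[:,2]>.010)&(q[:,2]<.06)&(abs(q[:,1]+.12)<.06)&(abs(q[:,0]-.43)<.06)]
    if len(s)>5: print(rect(s),s.min(0),s.max(0))
    s=q[(q[:,2]>.1)&(q[:,2]<.19)&(abs(q[:,1]+.12)<.06)&(abs(q[:,0]-.43)<.08)]
    if len(s)>5: print("tips",s.min(0),s.max(0))
cv2.imwrite("pics/top3.png",cv2.resize(p["img"][200:320,260:420],(640,480)))
E
```

```text
[ 0.42152866 -0.12048503  0.17156046] 0.29783707316295827 [-3.350e-01 -1.620e-01  2.127e+00 -1.000e-03  1.182e+00 -2.290e-01]
side tip px [312.7 159.5] union px [309.1 198.4]
(array([ 423., -122.]), 83.1, 65, 44) [ 0.40218417 -0.15518312  0.01041236] [ 0.44609414 -0.0892006   0.04845342]
top tip px [342.4 247.7] union px [336.  247.9]
(array([424., -92.]), -2.4, 32, 5) [ 0.40787742 -0.09447963  0.0194242 ] [ 0.44016548 -0.08983596  0.04584427]
```

View pics/top3.png

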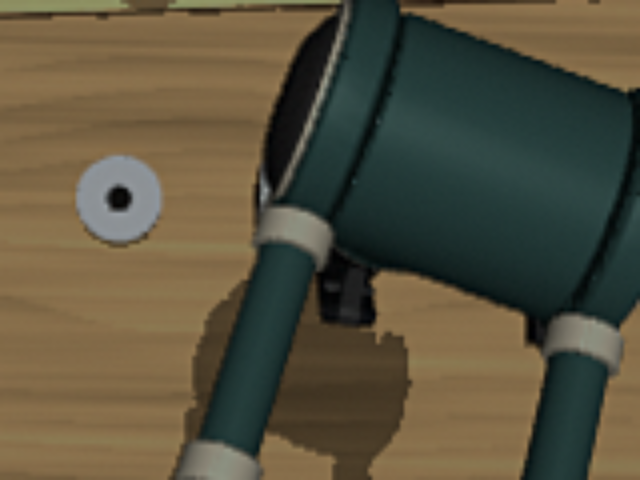

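```bash
python3 - <<'E'
from h import *
p=read_camera("side"); w,n=cloud(p); g=p["img"].mean(2)
for v in range(120,152,3):
    for u0,u1 in((300,313),(314,326)):
        us=[u for u in range(u0,u1) if g[v,u]<50]
        if us: print(v,us[0],us[-1],np.round(np.nanmedian(w[v,us],0),3))
E
```

```text
120 300 312 [ 0.446 -0.112  0.282]
120 314 325 [ 0.411 -0.106  0.287]
123 300 312 [ 0.438 -0.104  0.277]
123 314 325 [ 0.411 -0.108  0.277]
126 300 312 [ 0.439 -0.109  0.266]
126 314 323 [ 0.413 -0.106  0.269]
129 300 310 [ 0.45  -0.108  0.257]
129 319 323 [ 0.402 -0.1    0.263]
132 300 310 [ 0.451 -0.114  0.245]
132 320 324 [ 0.401 -0.11   0.25 ]
135 300 309 [ 0.45  -0.115  0.236]
135 320 325 [ 0.399 -0.109  0.241]
138 306 310 [ 0.443 -0.117  0.226]
138 320 324 [ 0.4   -0.109  0.232]
141 306 307 [ 0.444 -0.119  0.216]
141 321 323 [ 0.399 -0.112  0.222]
144 306 309 [ 0.442 -0.115  0.209]
144 321 322 [ 0.4   -0.11   0.213]
147 307 309 [ 0.438 -0.116  0.199]
147 319 322 [ 0.401 -0.11   0.204]
150 319 319 [ 0.406 -0.11   0.194]
```

```bash
python3 - <<'E'
from workcell import bot,readout
print([a for a in dir(bot) if a[0]!='_'],bot.finger_overhang); print(readout.read_state())
E
```

```text
['MotionError', 'finger_overhang', 'finish_job'] 0.014
{'time': 14.05, 'q': array([-3.34729432e-01, -1.60192225e-01,  2.12909539e+00, -6.66740838e-04,
        1.18220980e+00, -2.29325419e-01]), 'joint_vel': array([-7.95385514e-04,  5.75065254e-03, -1.00403747e-03,  2.62853287e-06,
        8.09332425e-05, -1.17179765e-03]), 'joint_torque': array([ 3.29955321e-03, -2.69163519e+01, -3.59033740e+01, -3.07386828e-03,
        2.53126246e-02,  7.10636883e-08]), 'tool_pos': array([ 0.42011268, -0.11999918,  0.16956988]), 'tcp_rot': array([-1.56714762,  0.08986979, -0.0752355 ]), 'wrist_force': array([-0.7604704 , -0.31777733, -0.86703808]), 'torque': array([ 0.0044964 , -0.03155893,  0.01675095]), 'width': 0.29662022475551186}
```

The side depth puts the fingertips about 20 mm above the reported TCP, not 14 mm below it, so the fingers closed just over the union. I open the gripper here and measure the offset again.

Request:
{"op": "jog_arm", "data": {"increments": [[0, 0, 0, 0, 0, 0, 1], [0, 0, 0, 0, 0, 0, 1], [0, 0, 0, 0, 0, 0, 1], [0, 0, 0, 0, 0, 0, 1], [0, 0.02, 0, 0, 0, 0, 1], [0, 0.02, 0, 0, 0, 0, 1], [0, 0.01, 0, 0, 0, 0, 1], [0, 0, 0, 0, 0, 0, 1], [0, 0, 0, 0, 0, 0, 1]]}}

```text
time: 15.18
tool_pos: [0.4189, -0.1196, 0.1167]
tcp_rot: [-1.566, 0.092, -0.073]
wrist_force: [0.1, -1.7, 1.4]
width: 1.003
```

```bash
cat > tips.py <<'E'
from h import *
s=readout.read_state(); p=read_camera("side"); w,n=cloud(p); t=s["tool_pos"]
q=w.reshape(-1,3)
for sg in(1,-1):
    dx=sg*(q[:,0]-t[0]); m=(dx>.005)&(dx<.075)&(abs(q[:,1]-t[1])<.03)&(q[:,2]>max(.06,t[2]-.06))&(q[:,2]<t[2]+.1)
    if m.any(): print(sg,"n",m.sum(),"z percentiles",np.percentile(q[m,2],[0,2,10]).round(3),"low pts",q[m][np.argsort(q[m,2])[:6]].mean(0).round(3))
print("tcp",t,"w",s["width"])
E
python3 tips.py; python3 plan.py 424 -121 20 84
```

```text
1 n 166 z percentiles [0.151 0.152 0.163] low pts [ 0.464 -0.122  0.153]
-1 n 167 z percentiles [0.154 0.157 0.165] low pts [ 0.372 -0.107  0.156]
tcp [ 0.41893229 -0.11963925  0.11671708] w 1.0025880762024388
t 15.22 tcp [ 0.419  -0.1196  0.1168] F [ 0.5 -0.1 -0.7] w 0.996
shift tool mm [ 6.3 96.7 -1. ] turn [-0.002 -0.    -0.012] | shift after turn [ 5.1 96.8 -0.8]
```

The reported TCP z is about 33 mm too low against both cameras, while x and y agree. From here I use that empirical offset and watch the force on the way down, so the union needs TCP z of about -0.019.

Request:
{"op": "jog_arm", "data": {"increments": [[0.006, 0.01, -0.001, -0.002, 0, -0.012, 1], [0, 0.03, 0, 0, 0, 0, 1], [0, 0.03, 0, 0, 0, 0, 1], [0, 0.015, 0, 0, 0, 0, 1], [0, 0, 0, 0, 0, 0, 1]]}}

```text
time: 15.85
tool_pos: [0.4289, -0.1226, 0.031]
tcp_rot: [-1.571, 0.076, -0.089]
wrist_force: [0.8, -1.1, -0.0]
width: 0.998
```

```bash
python3 plan.py 424 -121 -19 84
```

```text
t 15.85 tcp [ 0.4289 -0.1226  0.031 ] F [ 0.8 -1.1 -0. ] w 0.998
shift tool mm [-5.5 50.   1.2] turn [ 0.002 -0.     0.008] | shift after turn [-5.1 50.   1.1]
```

Request:
{"op": "jog_arm", "data": {"increments": [[-0.005, 0.012, 0.001, 0.002, 0, 0.008, 1], [0, 0.015, 0, 0, 0, 0, 1], [0, 0.008, 0, 0, 0, 0, 1], [0, 0, 0, 0, 0, 0, 1]]}}

```text
time: 16.35
tool_pos: [0.4259, -0.1217, -0.0044]
tcp_rot: [-1.57, 0.08, -0.086]
wrist_force: [0.2, 0.3, 1.0]
width: 0.994
```

```bash
python3 plan.py 424 -121 -19 84; python3 - <<'E'
from h import *
t=readout.read_state()["tool_pos"]; p=read_camera("side"); w,n=cloud(p); q=w.reshape(-1,3)
for a,b in((.45,.5),(.36,.395)):
  m=(q[:,0]>a)&(q[:,0]<b)&(abs(q[:,1]+.115)<.03)&(q[:,2]>.012)&(q[:,2]<.15); print(m.sum(), np.percentile(q[m,2],[0,5,20]).round(3) if m.any() else 0)
cv2.imwrite("pics/side4.png",cv2.resize(p["img"][110:250,230:400],(680,560)))
E
```

```text
t 16.35 tcp [ 0.4259 -0.1217 -0.0044] F [0.2 0.3 1. ] w 0.994
shift tool mm [-2.  14.6  0.5] turn [ 0.    -0.     0.004] | shift after turn [-1.9 14.6  0.5]
293 [0.031 0.044 0.076]
242 [0.033 0.045 0.073]
```

View pics/side4.png

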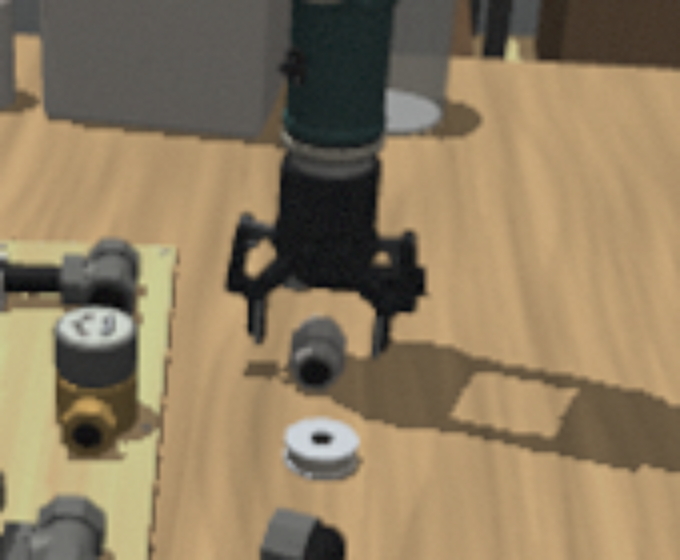

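The picture confirms the open fingers straddle the union (crop px 318,350) with their tips still about 31 mm up while the TCP reads -4 mm. I go 15 mm lower and grip.

Request:
{"op": "jog_arm", "data": {"increments": [[-0.002, 0.008, 0, 0, 0, 0.004, 1], [0, 0.006, 0, 0, 0, 0, 1], [0, 0, 0, 0, 0, 0, 0.7], [0, 0, 0, 0, 0, 0, 0.3], [0, 0, 0, 0, 0, 0, 0.3], [0, 0, 0, 0, 0, 0, 0.3], [0, 0, 0, 0, 0, 0, 0.3]], "force": 50}}

```text
time: 17.27
tool_pos: [0.4252, -0.122, -0.018]
tcp_rot: [-1.57, 0.081, -0.084]
wrist_force: [0.8, 0.4, -1.0]
width: 0.512
```

Request:
{"op": "jog_arm", "data": {"increments": [[0, -0.03, 0, 0, 0, 0, 0.3], [0, -0.04, 0, 0, 0, 0, 0.3], [0, -0.04, 0, 0, 0, 0, 0.3], [0, -0.03, 0, 0, 0, 0, 0.3], [0, 0, 0, 0, 0, 0, 0.3]]}}

```text
time: 17.9
tool_pos: [0.4221, -0.1208, 0.1231]
tcp_rot: [-1.569, 0.085, -0.08]
wrist_force: [0.9, 0.3, -2.2]
width: 0.511
```

```bash
python3 plan.py 593 -117.5 -6 93.1
```

```text
t 17.9 tcp [ 0.4221 -0.1208  0.1231] F [ 0.9  0.3 -2.2] w 0.511
shift tool mm [170.1 128.5  21.2] turn [-0.001 -0.159 -0.004] | shift after turn [170.9 129.1  -5.9]
```

Request:
{"op": "jog_arm", "data": {"increments": [[0, 0, 0, -0.001, -0.159, -0.004, 0.3], [0.035, 0, -0.001, 0, 0, 0, 0.3], [0.04, 0, -0.001, 0, 0, 0, 0.3], [0.04, 0, -0.001, 0, 0, 0, 0.3], [0.035, 0, -0.001, 0, 0, 0, 0.3], [0.012, 0, 0, 0, 0, 0, 0.3], [0, 0, 0, 0, 0, 0, 0.3]]}}

```text
time: 18.77
tool_pos: [0.5776, -0.1126, 0.1052]
tcp_rot: [-1.565, -0.029, 0.063]
wrist_force: [-0.1, 0.6, -2.0]
width: 0.509
```

```bash
python3 plan.py 593 -117.5 -5 93.1
```

```text
t 18.77 tcp [ 0.5776 -0.1126  0.1052] F [-0.1  0.6 -2. ] w 0.509
shift tool mm [ 17.4 109.8  -6.5] turn [-0.006  0.005 -0.022] | shift after turn [ 15.1 110.2  -5.8]
```

Request:
{"op": "jog_arm", "data": {"increments": [[0.015, 0.01, -0.006, -0.006, 0.005, -0.022, 0.3], [0, 0.03, 0, 0, 0, 0, 0.3], [0, 0.03, 0, 0, 0, 0, 0.3], [0, 0, 0, 0, 0, 0, 0.3]]}}

```text
time: 19.27
tool_pos: [0.5853, -0.1173, 0.0304]
tcp_rot: [-1.569, -0.036, 0.047]
wrist_force: [-0.7, 0.0, -2.3]
width: 0.507
```

```bash
python3 plan.py 593 -117.5 -5 93.1
```

```text
t 19.27 tcp [ 0.5853 -0.1173  0.0304] F [-0.7  0.  -2.3] w 0.507
shift tool mm [ 8.  35.3 -0.6] turn [-0.002 -0.001 -0.007] | shift after turn [ 7.7 35.4 -0.6]
```

Request:
{"op": "jog_arm", "data": {"increments": [[0.008, 0.008, -0.001, -0.002, 0, -0.007, 0.3], [0.002, 0.012, 0, 0, 0, -0.003, 0.3], [0, 0.006, 0, 0, 0, 0, 0.3], [0, 0, 0, 0, 0, 0, 0.3]]}}

```text
time: 19.77
tool_pos: [0.597, -0.1185, 0.0058]
tcp_rot: [-1.572, -0.047, 0.036]
wrist_force: [0.7, 0.4, -2.7]
width: 0.514
```

```bash
python3 plan.py 593 -117.5 -5 93.1
```

```text
t 19.77 tcp [ 0.597  -0.1185  0.0058] F [ 0.7  0.4 -2.7] w 0.514
shift tool mm [-4.1 10.8  1.2] turn [ 0.002 -0.002  0.007] | shift after turn [-4.  10.8  1.2]
```

Request:
{"op": "jog_arm", "data": {"increments": [[-0.004, 0.004, 0.001, 0.002, -0.002, 0.007, 0.3], [0, 0.005, 0, 0, 0, 0, 0.3], [0, 0.002, 0, 0, 0, 0, 0.3], [0, 0, 0, 0, 0, 0, 0.3]]}}

```text
time: 20.27
tool_pos: [0.5935, -0.1178, -0.0051]
tcp_rot: [-1.57, -0.044, 0.042]
wrist_force: [0.5, -0.1, -1.5]
width: 0.511
```

```bash
python3 plan.py 593 -117.5 -5 93.1
```

```text
t 20.27 tcp [ 0.5935 -0.1178 -0.0051] F [ 0.5 -0.1 -1.5] w 0.511
shift tool mm [-0.5 -0.1  0.3] turn [-0.     0.001  0.001] | shift after turn [-0.5 -0.1  0.3]
```

Request:
{"op": "jog_arm", "data": {"increments": [[0, 0, 0, 0, 0, 0, 0.8], [0, 0, 0, 0, 0, 0, 1], [0, 0, 0, 0, 0, 0, 1], [0, 0, 0, 0, 0, 0, 1], [0, -0.02, 0, 0, 0, 0, 1], [0, -0.04, 0, 0, 0, 0, 1], [0, -0.04, 0, 0, 0, 0, 1], [0, -0.05, 0, 0, 0, 0, 1], [0, 0, 0, 0, 0, 0, 1]]}}

```text
time: 21.4
tool_pos: [0.5959, -0.1184, 0.1574]
tcp_rot: [-1.572, -0.05, 0.036]
wrist_force: [0.6, 0.0, 0.5]
width: 1.004
```

Request:
{"op": "jog_arm", "data": {"increments": [[0, 0, 0, 0, -0.17, 0, 1], [0, 0, 0, 0, -0.17, 0, 1], [0, 0, 0, 0, -0.17, 0, 1], [0, 0, 0, 0, -0.17, 0, 1], [0, 0, 0, 0, -0.17, 0, 1], [0, 0, 0, 0, -0.17, 0, 1], [0, 0, 0, 0, -0.17, 0, 1]]}}

```text
time: 22.28
tool_pos: [0.5939, -0.1179, 0.1608]
tcp_rot: [-1.339, -1.002, 0.991]
wrist_force: [-0.3, -0.2, 0.0]
width: 0.999
```

```bash
python3 plan.py 433.5 132.4 -19 161; python3 tips.py
```

```text
t 22.27 tcp [ 0.5939 -0.1179  0.1608] F [-0.3 -0.2  0. ] w 0.999
shift tool mm [194.5 177.8 226.5] turn [0.01  0.044 0.001] | shift after turn [184.5 179.8 233.2]
1 n 1 z percentiles [0.259 0.259 0.259] low pts [ 0.6   -0.095  0.259]
-1 n 12 z percentiles [0.251 0.252 0.255] low pts [ 0.575 -0.135  0.255]
tcp [ 0.59393614 -0.11793361  0.16084051] w 0.9992258397988246
```

Request:
{"op": "jog_arm", "data": {"increments": [[0.02, 0, 0.025, 0.01, 0.044, 0, 1], [0.032, 0, 0.04, 0, 0, 0, 1], [0.032, 0, 0.04, 0, 0, 0, 1], [0.032, 0, 0.04, 0, 0, 0, 1], [0.032, 0, 0.04, 0, 0, 0, 1], [0.025, 0, 0.035, 0, 0, 0, 1], [0, 0, 0, 0, 0, 0, 1]]}}

```text
time: 23.2
tool_pos: [0.436, 0.1226, 0.1614]
tcp_rot: [-1.353, -0.949, 0.947]
wrist_force: [0.2, -0.2, 0.2]
width: 0.996
```

```bash
python3 plan.py 433.5 132.4 -19 161; python3 - <<'E'
from h import *
p=read_camera("top"); w,n=cloud(p); q=w.reshape(-1,3)
for nm,x,y,r in(("union",.593,-.1175,.045),("meter",.588,-.0207,.06)):
    s=q[(abs(q[:,0]-x)<.04)&(abs(q[:,1]-y)<r)&(q[:,2]>.028)&(q[:,2]<.12)]
    if len(s)>5: print(nm,rect(s))
E
```

```text
t 23.2 tcp [0.436  0.1226 0.1614] F [ 0.2 -0.2  0.2] w 0.996
shift tool mm [  8.  180.4   5.7] turn [-0.    -0.017  0.002] | shift after turn [  8.4 180.4   5.6]
union (array([ 592., -117.]), -85.2, 92, 44)
meter (array([585., -19.]), -89.2, 110, 62)
```

Request:
{"op": "jog_arm", "data": {"increments": [[0.008, 0.02, 0.006, 0, -0.017, 0.002, 1], [0, 0.045, 0, 0, 0, 0, 1], [0, 0.045, 0, 0, 0, 0, 1], [0, 0.02, 0, 0, 0, 0, 1], [0, 0, 0, 0, 0, 0, 1]]}}

```text
time: 23.88
tool_pos: [0.4407, 0.1275, 0.0307]
tcp_rot: [-1.358, -0.958, 0.949]
wrist_force: [0.5, -0.5, 0.7]
width: 1.0
```

```bash
python3 plan.py 433.5 132.4 -19 161
```

```text
t 23.88 tcp [0.4407 0.1275 0.0307] F [ 0.5 -0.5  0.7] w 1.0
shift tool mm [ 2.1 49.6  8.9] turn [ 0.008 -0.012  0.001] | shift after turn [ 2.3 49.7  8.5]
```

Request:
{"op": "jog_arm", "data": {"increments": [[0.002, 0.012, 0.009, 0.008, -0.012, 0.001, 1], [0, 0.014, 0, 0, 0, 0, 1], [0, 0.008, 0, 0, 0, 0, 1], [0, 0, 0, 0, 0, 0, 1]]}}

```text
time: 24.38
tool_pos: [0.4357, 0.1323, -0.003]
tcp_rot: [-1.35, -0.964, 0.957]
wrist_force: [0.6, -0.6, -0.1]
width: 1.001
```

```bash
python3 plan.py 433.5 132.4 -19 161
```

```text
t 24.38 tcp [ 0.4357  0.1323 -0.003 ] F [ 0.6 -0.6 -0.1] w 1.001
shift tool mm [-0.7 15.9  2.2] turn [ 0.004 -0.001  0.003] | shift after turn [-0.6 16.   2.1]
```

Request:
{"op": "jog_arm", "data": {"increments": [[-0.001, 0.008, 0.002, 0.004, 0, 0.003, 1], [0, 0.007, 0, 0, 0, 0, 1], [0, 0, 0, 0, 0, 0, 0.7], [0, 0, 0, 0, 0, 0, 0.3], [0, 0, 0, 0, 0, 0, 0.3], [0, 0, 0, 0, 0, 0, 0.3], [0, 0, 0, 0, 0, 0, 0.3]], "force": 30}}

```text
time: 25.25
tool_pos: [0.4345, 0.1324, -0.0181]
tcp_rot: [-1.349, -0.962, 0.96]
wrist_force: [0.5, -0.1, -0.6]
width: 0.51
```

Request:
{"op": "jog_arm", "data": {"increments": [[0, -0.03, 0, 0, 0, 0, 0.3], [0, -0.04, 0, 0, 0, 0, 0.3], [0, -0.04, 0, 0, 0, 0, 0.3], [0, -0.03, 0, 0, 0, 0, 0.3], [0, 0, 0, 0, 0, 0, 0.3]]}}

```text
time: 25.88
tool_pos: [0.4329, 0.132, 0.1248]
tcp_rot: [-1.348, -0.959, 0.962]
wrist_force: [0.4, -0.2, -1.3]
width: 0.51
```

Request:
{"op": "jog_arm", "data": {"increments": [[0, 0, 0, 0, 0.17, 0, 0.3], [0, 0, 0, 0, 0.17, 0, 0.3], [0, 0, 0, 0, 0.17, 0, 0.3], [0, 0, 0, 0, 0.17, 0, 0.3], [0, 0, 0, 0, 0.17, 0, 0.3], [0, 0, 0, 0, 0.17, 0, 0.3], [0, 0, 0, 0, 0.15, 0, 0.3], [0, 0, 0, 0, 0, 0, 0.3]]}}

```text
time: 26.88
tool_pos: [0.423, 0.1295, 0.11]
tcp_rot: [-1.576, -0.007, 0.042]
wrist_force: [0.5, 0.1, -1.2]
width: 0.51
```

```bash
python3 plan.py 573.4 240.9 -5 93.1
```

```text
t 26.88 tcp [0.423  0.1295 0.11  ] F [ 0.5  0.1 -1.2] w 0.51
shift tool mm [156.3 111.  107.3] turn [ 0.005 -0.023 -0.022] | shift after turn [156.3 115.  103.1]
```

Request:
{"op": "jog_arm", "data": {"increments": [[0, 0, 0.01, 0.005, -0.023, -0.022, 0.3], [0.03, -0.003, 0.022, 0, 0, 0, 0.3], [0.035, -0.003, 0.022, 0, 0, 0, 0.3], [0.035, -0.003, 0.022, 0, 0, 0, 0.3], [0.03, -0.003, 0.015, 0, 0, 0, 0.3], [0.015, 0, 0.005, 0, 0, 0, 0.3], [0, 0, 0, 0, 0, 0, 0.3]]}}

```text
time: 27.75
tool_pos: [0.5604, 0.2395, 0.1164]
tcp_rot: [-1.57, -0.055, 0.061]
wrist_force: [-0.3, 0.4, -0.9]
width: 0.51
```

```bash
python3 plan.py 573.4 240.9 -5 93.1
```

```text
t 27.75 tcp [0.5604 0.2395 0.1164] F [-0.3  0.4 -0.9] w 0.51
shift tool mm [ 13.6 121.3   0.4] turn [-0.001  0.02  -0.004] | shift after turn [ 13.1 121.4   0.7]
```

Request:
{"op": "jog_arm", "data": {"increments": [[0.013, 0.01, 0.001, 0, 0.02, -0.004, 0.3], [0, 0.035, 0, 0, 0, 0, 0.3], [0, 0.03, 0, 0, 0, 0, 0.3], [0, 0, 0, 0, 0, 0, 0.3]]}}

```text
time: 28.25
tool_pos: [0.5713, 0.2392, 0.0377]
tcp_rot: [-1.571, -0.039, 0.041]
wrist_force: [0.6, -0.7, -0.6]
width: 0.508
```

```bash
python3 plan.py 573.4 240.9 -5 93.1
```

```text
t 28.25 tcp [0.5713 0.2392 0.0377] F [ 0.6 -0.7 -0.6] w 0.508
shift tool mm [ 2.3 42.7  1.6] turn [ 0.    -0.003 -0.002] | shift after turn [ 2.2 42.7  1.6]
```

Request:
{"op": "jog_arm", "data": {"increments": [[0.002, 0.012, 0.002, 0, -0.003, -0.002, 0.3], [0, 0.014, 0, 0, 0, 0, 0.3], [0, 0.006, 0, 0, 0, 0, 0.3], [0, 0, 0, 0, 0, 0, 0.3]]}}

```text
time: 28.75
tool_pos: [0.575, 0.2416, 0.0062]
tcp_rot: [-1.57, -0.045, 0.039]
wrist_force: [0.3, -0.2, -1.2]
width: 0.512
```

```bash
python3 plan.py 573.4 240.9 -5 93.1
```

```text
t 28.75 tcp [0.575  0.2416 0.0062] F [ 0.3 -0.2 -1.2] w 0.512
shift tool mm [-1.7 11.2 -0.6] turn [-0.001 -0.001  0.004] | shift after turn [-1.6 11.2 -0.6]
```

Request:
{"op": "jog_arm", "data": {"increments": [[-0.002, 0.004, -0.001, 0, 0, 0.004, 0.3], [0, 0.005, 0, 0, 0, 0, 0.3], [0, 0.002, 0, 0, 0, 0, 0.3], [0, 0, 0, 0, 0, 0, 0.3]]}}

```text
time: 29.25
tool_pos: [0.574, 0.2408, -0.0042]
tcp_rot: [-1.569, -0.044, 0.04]
wrist_force: [-0.5, -0.5, -0.7]
width: 0.506
```

```bash
python3 plan.py 573.4 240.9 -5 93.1
```

```text
t 29.25 tcp [ 0.574   0.2408 -0.0042] F [-0.5 -0.5 -0.7] w 0.506
shift tool mm [-0.6  0.8  0.1] turn [-0.001 -0.001  0.002] | shift after turn [-0.6  0.8  0.1]
```

Request:
{"op": "jog_arm", "data": {"increments": [[0, 0.001, 0, 0, 0, 0, 0.3], [0, 0, 0, 0, 0, 0, 0.7], [0, 0, 0, 0, 0, 0, 1], [0, 0, 0, 0, 0, 0, 1], [0, 0, 0, 0, 0, 0, 1], [0, -0.02, 0, 0, 0, 0, 1], [0, -0.04, 0, 0, 0, 0, 1], [0, -0.04, 0, 0, 0, 0, 1], [0, -0.04, 0, 0, 0, 0, 1], [0, 0, 0, 0, 0, 0, 1]]}}

```text
time: 30.5
tool_pos: [0.5755, 0.2413, 0.146]
tcp_rot: [-1.567, -0.048, 0.036]
wrist_force: [0.3, -0.0, -0.7]
width: 1.001
```

Request:
{"op": "jog_arm", "data": {"increments": [[0, 0, 0, 0, 0.14, 0, 1], [0, 0, 0, 0, 0.14, 0, 1], [0, 0, 0, 0, 0.14, 0, 1], [0, 0, 0, 0, 0.14, 0, 1], [0, 0, 0, 0, 0, 0, 1]]}}

```text
time: 31.12
tool_pos: [0.5739, 0.2407, 0.1473]
tcp_rot: [-1.527, 0.405, -0.414]
wrist_force: [-0.2, 0.3, -0.4]
width: 1.003
```

```bash
python3 plan.py 492 394 -19 61
```

```text
t 31.12 tcp [0.5739 0.2407 0.1473] F [-0.2  0.3 -0.4] w 1.003
shift tool mm [-148.2  166.2   90.8] turn [-0.007 -0.017  0.005] | shift after turn [-145.9  166.3   94.4]
```

Request:
{"op": "jog_arm", "data": {"increments": [[-0.03, 0, 0.02, -0.007, -0.017, 0.005, 1], [-0.04, 0, 0.025, 0, 0, 0, 1], [-0.04, 0, 0.025, 0, 0, 0, 1], [-0.03, 0, 0.02, 0, 0, 0, 1], [0, 0, 0, 0, 0, 0, 1]]}}

```text
time: 31.75
tool_pos: [0.4922, 0.3897, 0.1463]
tcp_rot: [-1.538, 0.388, -0.385]
wrist_force: [0.3, -0.5, 0.1]
width: 1.003
```

```bash
python3 plan.py 492 394 -19 61; python3 - <<'E'
from h import *
p=read_camera("top"); w,n=cloud(p); q=w.reshape(-1,3)
for nm,x,y,r in(("cap",.573,.249,.034),("union",.593,-.1175,.036),("meter",.588,-.0207,.06),("supply",.577,.176,.038),("delivery",.5975,-.195,.038)):
    s=q[(abs(q[:,0]-x)<.04)&(abs(q[:,1]-y)<r)&(q[:,2]>.028)&(q[:,2]<.12)]
    if len(s)>5: print(nm,rect(s), s[:,1].min().round(3),s[:,1].max().round(3))
cv2.imwrite("pics/top5.png",cv2.resize(p["img"][130:270,90:400],(800,361)))
E
```

```text
t 31.75 tcp [0.4922 0.3897 0.1463] F [ 0.3 -0.5  0.1] w 1.003
shift tool mm [ -1.9 165.3   4.1] turn [ 0.003  0.013 -0.001] | shift after turn [ -2.2 165.3   3.7]
cap (array([572., 250.]), -87.6, 53, 45) 0.224 0.277
union (array([ 592., -116.]), -84.5, 60, 45) -0.148 -0.085
meter (array([585., -19.]), -89.1, 110, 61) -0.074 0.036
supply (array([587., 175.]), -86.3, 73, 62) 0.138 0.212
delivery (array([ 607., -195.]), -87.3, 74, 62) -0.233 -0.158
```

View pics/top5.png

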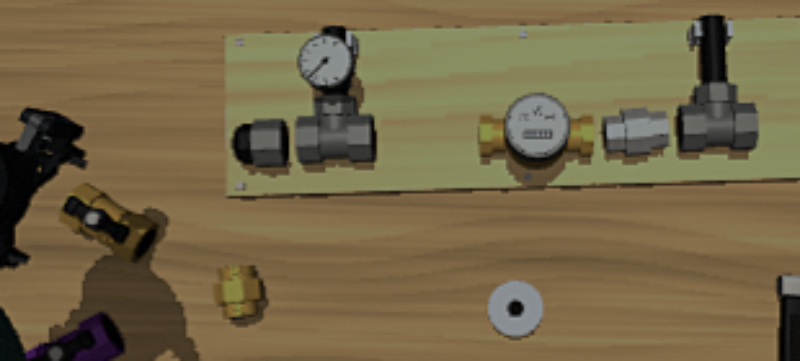

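The cap lies left of the gauge tee with its mouth towards it (crop px 262,142). The meter is at (537,130), the union at (637,132), and the nipple and tape are where they were. Next is the valve.

Request:
{"op": "jog_arm", "data": {"increments": [[-0.002, 0.02, 0.004, 0.003, 0.013, -0.001, 1], [0, 0.04, 0, 0, 0, 0, 1], [0, 0.035, 0, 0, 0, 0, 1], [0, 0.015, 0, 0, 0, 0, 1], [0, 0, 0, 0, 0, 0, 1]]}}

```text
time: 32.42
tool_pos: [0.4944, 0.3882, 0.0292]
tcp_rot: [-1.536, 0.401, -0.401]
wrist_force: [-0.8, -0.2, -1.1]
width: 0.995
```

```bash
python3 plan.py 492 394 -19 61
```

```text
t 32.42 tcp [0.4944 0.3882 0.0292] F [-0.8 -0.2 -1.1] w 0.995
shift tool mm [-4.9 48.2  3.9] turn [ 0.003 -0.005  0.   ] | shift after turn [-4.9 48.2  3.8]
```

Request:
{"op": "jog_arm", "data": {"increments": [[-0.005, 0.012, 0.004, 0.003, -0.005, 0, 1], [0, 0.013, 0, 0, 0, 0, 1], [0, 0.008, 0, 0, 0, 0, 1], [0, 0, 0, 0, 0, 0, 1]]}}

```text
time: 32.92
tool_pos: [0.4943, 0.396, -0.003]
tcp_rot: [-1.529, 0.394, -0.4]
wrist_force: [-0.3, -0.2, 1.2]
width: 0.998
```

```bash
python3 plan.py 492 394 -19 61
```

```text
t 32.92 tcp [ 0.4943  0.396  -0.003 ] F [-0.3 -0.2  1.2] w 0.998
shift tool mm [-1.1 16.  -2.9] turn [-0.006 -0.     0.002] | shift after turn [-1.1 16.  -2.8]
```

Request:
{"op": "jog_arm", "data": {"increments": [[-0.001, 0.008, -0.003, -0.006, 0, 0.002, 1], [0, 0.006, 0, 0, 0, 0, 1], [0, 0, 0, 0, 0, 0, 0.7], [0, 0, 0, 0, 0, 0, 0.3], [0, 0, 0, 0, 0, 0, 0.3], [0, 0, 0, 0, 0, 0, 0.3], [0, 0, 0, 0, 0, 0, 0.3]], "force": 60}}

```text
time: 33.8
tool_pos: [0.493, 0.3944, -0.0166]
tcp_rot: [-1.533, 0.395, -0.398]
wrist_force: [0.3, 0.0, -0.8]
width: 0.448
```

Request:
{"op": "jog_arm", "data": {"increments": [[0, -0.03, 0, 0, 0, 0, 0.3], [0, -0.04, 0, 0, 0, 0, 0.3], [0, -0.04, 0, 0, 0, 0, 0.3], [0, -0.04, 0, 0, 0, 0, 0.3], [0, 0, 0, 0, 0, 0, 0.3]]}}

```text
time: 34.42
tool_pos: [0.4885, 0.3915, 0.1311]
tcp_rot: [-1.543, 0.403, -0.392]
wrist_force: [0.6, -0.1, -3.3]
width: 0.451
```

Request:
{"op": "jog_arm", "data": {"increments": [[0, 0, 0, 0, -0.14, 0, 0.3], [0, 0, 0, 0, -0.14, 0, 0.3], [0, 0, 0, 0, -0.14, 0, 0.3], [0, 0, 0, 0, -0.14, 0, 0.3], [0, 0, 0, 0, 0, 0, 0.3]]}}

```text
time: 35.05
tool_pos: [0.4806, 0.3859, 0.1161]
tcp_rot: [-1.588, -0.034, 0.076]
wrist_force: [-0.1, 1.0, -4.1]
width: 0.449
```

```bash
python3 plan.py 582 87 -5 93.1
```

```text
t 35.05 tcp [0.4806 0.3859 0.1161] F [-0.1  1.  -4.1] w 0.449
shift tool mm [  83.5  124.2 -303.1] turn [ 0.017  0.016 -0.027] | shift after turn [  85.   121.1 -303.9]
```

Request:
{"op": "jog_arm", "data": {"increments": [[0, -0.02, -0.02, 0.017, 0.016, -0.027, 0.3], [0.01, -0.01, -0.045, 0, 0, 0, 0.3], [0.014, 0, -0.05, 0, 0, 0, 0.3], [0.014, 0, -0.05, 0, 0, 0, 0.3], [0.014, 0, -0.05, 0, 0, 0, 0.3], [0.014, 0, -0.04, 0, 0, 0, 0.3], [0.007, 0, -0.02, 0, 0, 0, 0.3], [0, 0, 0, 0, 0, 0, 0.3]]}}

```text
time: 36.05
tool_pos: [0.5611, 0.1044, 0.1328]
tcp_rot: [-1.577, -0.011, 0.038]
wrist_force: [-0.0, -0.0, -3.4]
width: 0.453
```

```bash
python3 plan.py 582 87 -4 93.1
```

```text
t 36.05 tcp [0.5611 0.1044 0.1328] F [-0.  -0.  -3.4] w 0.453
shift tool mm [ 22.7 136.5 -17.2] turn [ 0.006 -0.022 -0.017] | shift after turn [ 19.9 136.8 -18.5]
```

Request:
{"op": "jog_arm", "data": {"increments": [[0.02, 0, -0.018, 0.006, -0.022, -0.017, 0.3], [0, 0.01, 0, 0, 0, 0, 0.3], [0, 0.025, 0, 0, 0, 0, 0.3], [0, 0, 0, 0, 0, 0, 0.3]]}}

```text
time: 36.55
tool_pos: [0.5771, 0.0896, 0.0919]
tcp_rot: [-1.569, -0.031, 0.045]
wrist_force: [-0.2, -0.4, -3.9]
width: 0.447
```

```bash
python3 plan.py 582 87 -4 93.1
```

```text
t 36.55 tcp [0.5771 0.0896 0.0919] F [-0.2 -0.4 -3.9] w 0.447
shift tool mm [ 5.6 95.9 -3. ] turn [-0.002 -0.005 -0.009] | shift after turn [ 4.7 95.9 -2.9]
```

Request:
{"op": "jog_arm", "data": {"increments": [[0.005, 0.01, -0.003, -0.002, -0.005, -0.009, 0.3], [0, 0.025, 0, 0, 0, 0, 0.3], [0, 0.02, 0, 0, 0, 0, 0.3], [0, 0.01, 0, 0, 0, 0, 0.3], [0, 0, 0, 0, 0, 0, 0.3]]}}

```text
time: 37.17
tool_pos: [0.5842, 0.0894, 0.0266]
tcp_rot: [-1.57, -0.047, 0.039]
wrist_force: [0.5, -0.6, -2.7]
width: 0.448
```

```bash
python3 plan.py 582 87 -4 93.1
```

```text
t 37.17 tcp [0.5842 0.0894 0.0266] F [ 0.5 -0.6 -2.7] w 0.448
shift tool mm [-2.4 30.6 -2.2] turn [-0.     0.001  0.005] | shift after turn [-2.3 30.6 -2.2]
```

Request:
{"op": "jog_arm", "data": {"increments": [[-0.002, 0.01, -0.002, 0, 0.001, 0.005, 0.3], [0, 0.01, 0, 0, 0, 0, 0.3], [0, 0.006, 0, 0, 0, 0, 0.3], [0, 0, 0, 0, 0, 0, 0.3]]}}

```text
time: 37.67
tool_pos: [0.5841, 0.0873, 0.0009]
tcp_rot: [-1.57, -0.045, 0.04]
wrist_force: [-0.3, -0.9, -3.9]
width: 0.452
```

```bash
python3 plan.py 582 87 -4 93.1
```

```text
t 37.67 tcp [0.5841 0.0873 0.0009] F [-0.3 -0.9 -3.9] w 0.452
shift tool mm [-2.1  4.9 -0.2] turn [-0.001 -0.     0.003] | shift after turn [-2.1  4.9 -0.2]
```

Request:
{"op": "jog_arm", "data": {"increments": [[-0.002, 0.003, 0, 0, 0, 0.003, 0.3], [0, 0.002, 0, 0, 0, 0, 0.3], [0, 0, 0, 0, 0, 0, 0.3]]}}

```text
time: 38.05
tool_pos: [0.5825, 0.0872, -0.0039]
tcp_rot: [-1.57, -0.043, 0.041]
wrist_force: [-0.2, -0.4, -3.9]
width: 0.448
```

Request:
{"op": "jog_arm", "data": {"increments": [[0, 0, 0, 0, 0, 0, 0.7], [0, 0, 0, 0, 0, 0, 1], [0, 0, 0, 0, 0, 0, 1], [0, 0, 0, 0, 0, 0, 1], [0, -0.02, 0, 0, 0, 0, 1], [0, -0.04, 0, 0, 0, 0, 1], [0, -0.04, 0, 0, 0, 0, 1], [0, -0.04, 0, 0, 0, 0, 1], [0, 0, 0, 0, 0, 0, 1]]}}

```text
time: 39.17
tool_pos: [0.5859, 0.0876, 0.1494]
tcp_rot: [-1.569, -0.051, 0.033]
wrist_force: [0.1, 0.5, -0.4]
width: 1.001
```

Request:
{"op": "jog_arm", "data": {"increments": [[-0.03, -0.02, 0, 0, 0, 0, 1], [-0.04, 0, 0, 0, 0, 0, 1], [-0.04, 0, 0, 0, 0, 0, 1], [-0.03, 0, 0, 0, 0, 0, 1], [0, 0, 0, 0, 0, 0, 1]]}}

```text
time: 39.8
tool_pos: [0.4408, 0.0796, 0.1688]
tcp_rot: [-1.569, -0.051, 0.033]
wrist_force: [0.2, -0.9, 0.7]
width: 0.999
```

```bash
cat > check.py <<'E'
from h import *
p=read_camera("top"); w,n=cloud(p); q=w.reshape(-1,3)
for nm,x,y,r in(("cap",.573,.249,.034),("valve",.582,.087,.048),("meter",.588,-.0207,.06),("union",.593,-.1175,.036),("supply",.577,.176,.038),("delivery",.5975,-.195,.038)):
    s=q[(abs(q[:,0]-x)<.04)&(abs(q[:,1]-y)<r)&(q[:,2]>.028)&(q[:,2]<.12)]
    if len(s)>5: print(nm,rect(s),s[:,1].min().round(3),s[:,1].max().round(3),"zmax",s[:,2].max().round(3))
for nm,x,y in(("tape",.417,-.003),("nipple",.428,.266),("deb",.394,-.277)):
    s=q[(abs(q[:,0]-x)<.075)&(abs(q[:,1]-y)<.05)&(q[:,2]>.010)&(q[:,2]<.06)]
    if len(s)>5: print(nm,rect(s))
cv2.imwrite("pics/top6.png",cv2.resize(p["img"][130:300,160:460],(800,453)))
a=read_camera("side")["img"]; cv2.imwrite("pics/side6.png",cv2.resize(a[140:300,180:380],(750,600)))
E
python3 check.py; python3 plan.py 582 87 -4 93.1
```

```text
cap (array([572., 250.]), -86.9, 52, 44) 0.224 0.276 zmax 0.062
valve (array([581.,  89.]), -86.2, 83, 44) 0.048 0.131 zmax 0.086
meter (array([586., -19.]), -89.2, 110, 61) -0.074 0.036 zmax 0.1
union (array([ 592., -116.]), -83.2, 61, 44) -0.148 -0.085 zmax 0.061
supply (array([587., 175.]), -86.5, 73, 62) 0.138 0.212 zmax 0.092
delivery (array([ 607., -195.]), -87.6, 74, 62) -0.233 -0.158 zmax 0.061
tape (array([417.,  -3.]), -43.7, 52, 52)
nipple (array([418., 279.]), 23.6, 37, 13)
deb (array([ 394., -276.]), -2.0, 124, 34)
t 39.9 tcp [0.4433 0.0797 0.1694] F [-0.   0.4  0. ] w 1.002
shift tool mm [136.5 175.3  -0.4] turn [-0.001 -0.     0.014] | shift after turn [138.9 173.4  -0.2]
```

View pics/top6.png

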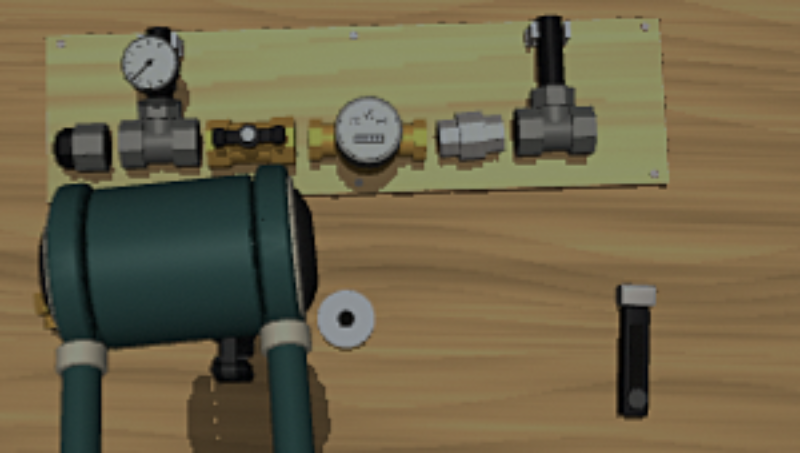

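View pics/side6.png

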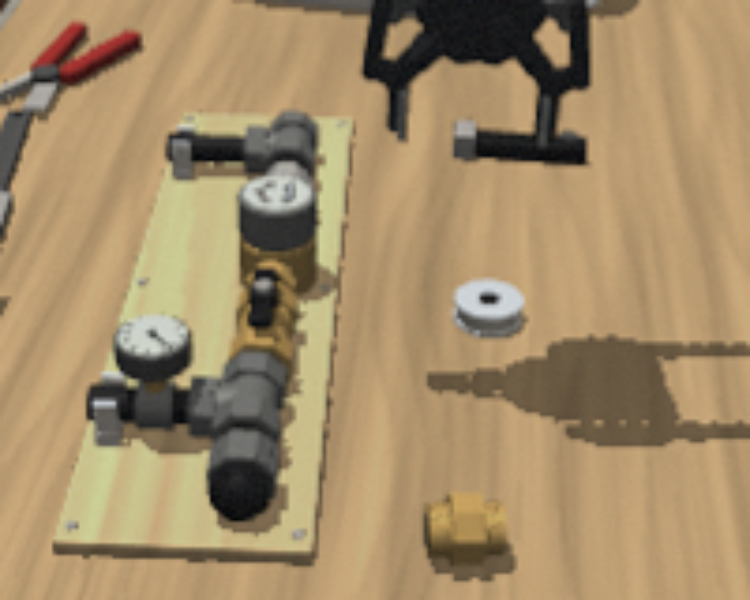

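```bash
python3 -c "
from workcell import bot; print(bot.finish_job())"
```

```text
the job is handed in; nothing more can be done
None
```

I laid the meter, union, cap and valve on the board in line with the two tees and handed the job in at about 40 s of the 120 s allowed. No verdict came back.

**Final check, both cameras:**

| Part | Measured centre (x, y), mm | Target (x, y), mm |
|---|---|---|
| Cap | 572, 250 | 573, 249 |
| Valve | 581, 89 | 582, 87 |
| Meter | 586, -19 | 588, -21 |
| Union | 592, -116 | 593, -117.5 |

- **Gaps:** from the cap end to the delivery tee they measured about 12, 7, 12, 11 and 10 mm. The 7 mm gap is the valve to the supply tee. With a depth error of about 2 mm, all parts should be inside the 12 mm tolerance.
- **Squareness:** all parts are square to within about 4°; the union is the furthest off. The limit is about 9.7°.
- **Orientation:** the valve handle and meter dial are up, the cap's mouth faces the supply tee, and the gripper is clear of everything.
- **Bystanders:** the tape and the deburring tool measured unmoved. The nipple was half hidden from the top camera, so I judged it only from the side view, where it looked untouched.

**Problem along the way:** the reported tool height did not match the cameras; it read about 33 mm too low. The first grasp at the union therefore closed just above it, moving nothing. I measured the offset with the side camera and used it for the union, cap and valve. I had gripped the meter before finding this, so it was held higher up than planned, but it landed where it should.

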